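# Load the blue beads into the bead carousel

### The job

Turn the clear dial cover of the bead carousel until its opening lies squarely over the compartment with the blue floor disc, keeping the beads in the cup. Then tip the cup right over with its red crank so that all four blue beads drop into that compartment, and stand the cup fully upright again, leaving the opening over the blue compartment. Leave the craft things round about where they are.

Things in the scene. Friction and masses are not known exactly. Their poses are not given: they have to be found in the camera images.
- tray: white round carousel, 232 mm across, fixed; origin on its axis, at its underside, 3 mm above the table (on a craft mat). Six 60-degree sectors, 55 mm high: a solid grey one centred on its +x, five compartments (radius 42 to 112, floor 6 mm up) centred 77 mm from the axis at 60, 120, 180, 240, 300 degrees
- cover (a joint): angle (rad) of the clear dial cover lying over the carousel, turning about its vertical axis; grows counter-clockwise from above; 0 with its opening over the grey sector. Turns all round either way with a stiff drag (about 5 N of push 80 mm from the axis), stays where left. Its top face is 64.5 mm above the table
- slot (a point): centre of the cover's opening, 77 mm from the axis, level with the cover's top; x points outwards, z up. The opening is a 48-degree sector, radius 48 to 106, in a yellow collar: straight radial side walls at its edges (24 degrees either side, 4 mm thick outwards, radius 48 to 110, 34 mm above the cover), outer wall 46 high, inner 30 high. Pushing a side wall from outside turns the cover
- cup (a joint): tilt (rad) of the aluminium tipping cup: 0 upright (a stop), grows as its mouth tips towards the opening, stop at 2.2; stays where left. Cup 68 mm across the mouth, 56 mm high, rim 124.5 mm above the table when upright; it stands on the carousel's axis and turns with the cover. Beads roll out well at 1.9 and more
- pivot (a point): middle of the cup's level hinge axle, 37 mm from the carousel's axis towards the opening, 114.5 mm above the table; y lies along the axle, square to the line from axis to opening (counter-clockwise way round). Two posts 43 mm either side carry the axle
- crank (a point): grip of the cup's red crank: a round bar 10 mm thick, parallel to the axle, free for 19 mm either side of this point, 76 mm along the pivot's +y and 60 mm from the axle line. With the cup upright it is 58 mm back from the pivot (away from the opening) and 16 mm above it; it swings up and over towards the opening on a vertical circle, with 2 to 4 N, turning in the fingers. Only the cover is beneath
- disc_blue: blue disc, 56 mm across, 1.5 mm thick, on the floor of the wanted compartment, at its centre (77 mm from the carousel's axis); seen through the clear cover. The other compartments have red, green, orange and pale wood discs with stock beads of the same colour
- bead1: blue bead, ball 18 mm across, 10 g; origin at its centre. Starts in the cup.
- bead2: blue bead, ball 18 mm across, 10 g; origin at its centre. Starts in the cup.
- bead3: blue bead, ball 18 mm across, 10 g; origin at its centre. Starts in the cup.
- bead4: blue bead, ball 18 mm across, 10 g; origin at its centre. Starts in the cup.
- glue: white glue bottle, 52 mm across, 170 mm tall, standing near the carousel; origin at the middle of its base. To be left alone, like the six below.
- paint: amber paint jar, 60 mm across, 85 mm tall; origin at the middle of its base
- pencils: pot of pencils, 60 mm across, 95 mm tall, with pencils up to 171 mm; origin at the middle of its base
- tape: blue roll of tape lying flat, 84 mm across, 24 mm high; origin at the middle of its underside
- scraper: blue-handled scraper lying flat, 200 mm long along its x; origin under its middle
- strips: small pile of wood strips, 170 x 55 x 10 mm, long along its x; origin under its middle
- marker: black marker lying flat, 130 mm long along its x, 14 mm thick; origin on its underside at its middle

How it is judged:
By the outcome, as a careful person would: the job done as asked, in the order asked, and still so for the second after the job is handed in, with the robot touching nothing.
It also fails if it takes over 72 s, if anything falls off the work surface, if the arm or the gripper's body presses on something with over 40 N, if the wrist force passes 120 N, or if a joint passes its speed limit or range.

### The arm

A 7-joint arm with a two-finger parallel gripper is mounted at the origin on the work surface. World frame = base frame: x ahead of the robot, y to its left, z up, the work surface at z = 0. Lengths are in m, angles in rad, forces in N, time in s.
With the tool pointing down it reaches from about 0.425 to 0.925 m from the base axis. Payload 6.8 kg.
Tool frame: the origin (TCP) lies on the centre line of the jaws, within the pads' length; the fingertips stand 19 mm ahead of it and the grasp point (between the pads) is the TCP (bot.tcp_to_tips is the distance from the TCP to the fingertips, in m); x points along the fingers, y is the direction in which the jaws open and shut, and the axes are right-handed (so a half turn about x gives the same grasp; the last joint's range is limited). The gripper opens to 85 mm and grips with 20 to 120 N. Pads are 22 mm wide; open, the fingers measure 114 mm over their backs; the gripper's body (76 mm by 85 mm) begins 54 mm behind the grasp point. The pads swing forward as they close: fully open they stand 13 mm farther back than shut.
Start: joints at [-1.274, 0.477, 0.022, 1.555, -0.011, 1.109, -0.083], TCP at [0.266, 0.62, 0.25] pointing down, gripper open.
Joint ranges: [-2.96, 2.96], [-0.34, 2.1], [-1.41, 1.46], [0.24, 2.44], [-1.37, 4.51], [0.17, 1.92], [-2.96, 2.96]. Speed limits (rad/s): [2.39, 2.39, 3.14, 3.14, 3.14, 3.14, 3.14].

### API

Orientations are given as a unit quaternion [w, x, y, z].
In Python, from station import status, eyes, bot gives the robot as it stands.
- The arm moves only by the tool apply_moves, never from a script. Its arguments are lists of equal length, an entry for each row: "travel": the shift along the tool's x, y, z in cm, a list of three; "turn": the turn, a rotation vector about the tool's x, y, z in rad, a list of three; "grip": the closure, from 0 (fully open) to 1 (shut). In form: {"travel": [[tx, ty, tz], ...], "turn": [[wx, wy, wz], ...], "grip": [grip, ...]}. A call has 1 to 8 rows; each row shifts and turns the pose as measured when the row begins, along the tool's axes as they then stand; what a row does not reach is not made up. A row lasts 1/12 s, in which the tool goes at most 41.7 mm and 7.16 degrees, less where a joint would pass 70% of its speed; a pose out of reach is approached as far as the arm can. A call is refused whole if a number of a shift passes 4.17 or a number of a turn 0.125, either way. A call with a gripper value outside its range is refused whole. The fingers move at their own pace and stop on an object; "newtons" is the grip in N (left out, the last holds). Time passes only in rows, so rows that do not move let the fingers close. It gives the time, the measured TCP pose, the force and the opening at its end, in the units of the state.
- status.get_obs(): the state, without advancing time (a new reading comes with each control period).
- eyes.read_camera(name): name is "side" or "top"; returns the picture (400x640x3 uint8, red, green, blue); there is no depth.
- eyes.calibration(name): a dict with "intrinsics" (3x3 intrinsics, pixels), "xyz" and "attitude" of the camera in the world. Camera axes: x right, y down, z forward; pixel columns grow to the right and rows downward; lengths in m; the calibration is good to about 2 mm. A picture is of the moment at which its call begins. calibration takes no time and is no camera call.
- bot.hand_in(): hands the job in, once; it reports no verdict.
Trained networks look in the newest picture that a camera, given by its name, has taken for a name from the list of things; names that differ only in an ending like _2 or _b are one class to them, and where a whole thing is asked for, a point or a joint stands for the part that bears it (a point fixed in the world has none). Each returns a list of dicts, best first, with "score" (0 to 1); they miss things now and then, are a little off and sometimes report something else, mostly with a low value. They report only what shows in the picture. A call takes as long as a camera call.
- eyes.masks_of(thing, camera): "region" (400x640 bool, what is visible of it) and "rect" ([left, top, right, bottom] in pixels, round what is visible of it).
The state is a dict: "t": time; "q": joint angles; "joint_vel": joint speeds; "joint_torque": joint torques, N m; "eef_pos": TCP position; "tool_rot": TCP orientation; "contact_force": force on the tool from outside, world axes, zero at the start; "torque": the same for the moment, N m; "gripper_width": opening from 0.0 (shut) to 1.0 (fully open).
Only numpy, scipy, OpenCV 4.12 (cv2) and the standard library are available. Lean on these libraries where they do the work, as an engineer would, in place of code of your own. Each camera call takes 0.05 s, during which the arm holds its last target. There are 200 camera calls.

## Working session

There is one attempt and no reset: what is moved stays moved. The work goes in short steps, Python scripts to look and compute and a tool call to move; the robot and the scene stay as the last step left them, time stands still between calls to the robot, and variables do not carry over. Pictures are saved under pics/ and viewed, about 8 in all and at most 12, crops included, and the job is handed in when it is done.

Besides the shell and the picture viewer there is one more tool, called after "Call:" as name(argument=value, ...), one argument or row to a line, values as JSON. apply_moves: Moves the arm, as the interface text tells. Its arguments: {"type":"object","properties":{"travel":{"type":"array"},"turn":{"type":"array"},"grip":{"type":"array"},"newtons":{"type":"number"}},"required":["travel","turn","grip"]}

```bash
ls; mkdir -p pics
python3 - <<'E'
from station import status, eyes, bot
import cv2
for n in("side","top"):
    im=eyes.read_camera(n); cv2.imwrite(f"pics/{n}0.png",im[:,:,::-1]); c=eyes.calibration(n); print(n,c)
o=status.get_obs(); print(o); print(bot.tcp_to_tips)
E
```

```text
pics
side {'intrinsics': array([[380.86415191,   0.        , 319.871299  ],
       [  0.        , 380.86415191, 196.50558671],
       [  0.        ,   0.        ,   1.        ]]), 'xyz': array([ 0.2939695 , -0.3695193 ,  0.68664149]), 'attitude': array([-0.32910348,  0.9068086 , -0.2442751 ,  0.09858365])}
top {'intrinsics': array([[409.97374337,   0.        , 316.75860062],
       [  0.        , 409.97374337, 199.31389491],
       [  0.        ,   0.        ,   1.        ]]), 'xyz': array([0.44527537, 0.05481461, 0.91616575]), 'attitude': array([ 0.04856965, -0.70045933,  0.71016711, -0.05157898])}
{'t': 0.1, 'q': array([-1.2740937 ,  0.47771474,  0.02233099,  1.55636584, -0.01152658,
        1.10932212, -0.08308415]), 'joint_vel': array([ 0.00153421, -0.00334033,  0.00066733, -0.00290271,  0.00011806,
        0.00031785,  0.00057588]), 'joint_torque': array([ 4.19606149e-03, -5.97762179e+01,  1.61359336e+00, -2.81956083e+01,
        1.27460039e-02,  5.12623665e-03, -3.51389804e-05]), 'eef_pos': array([0.26563206, 0.61997173, 0.2494189 ]), 'tool_rot': array([ 0.6925876 ,  0.14154377,  0.69276155, -0.14272073]), 'contact_force': array([ 0.14725061, -0.56792279, -0.46864709]), 'torque': array([-0.04653237, -0.02484759, -0.07374994]), 'gripper_width': 1.0008749162833661}
0.019
```

View pics/top0.png

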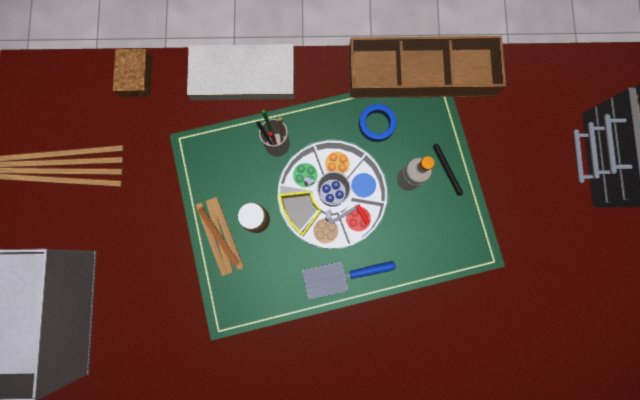

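View pics/side0.png

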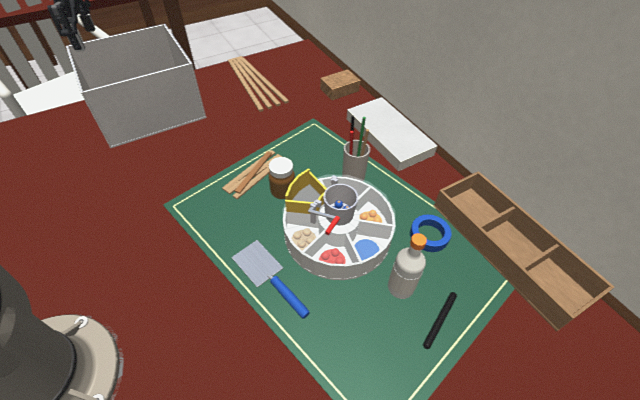

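```bash
cat > h.py <<'E'
import numpy as np, cv2
from scipy.spatial.transform import Rotation as R
from station import status, eyes, bot
def rot(q): return R.from_quat(np.r_[q[1:],q[0]]).as_matrix()
def ray(cam,uv,z):
    c=eyes.calibration(cam); d=rot(c['attitude'])@np.linalg.inv(c['intrinsics'])@np.r_[uv,1]
    return c['xyz']+d*(z-c['xyz'][2])/d[2]
def proj(cam,p):
    c=eyes.calibration(cam); p=(np.atleast_2d(p)-c['xyz'])@rot(c['attitude'])@c['intrinsics'].T
    return p[:,:2]/p[:,2:]
def cen(t,cam):
    r=eyes.masks_of(t,cam)
    if not r: return None
    v,u=np.nonzero(r[0]['region']); return np.r_[u.mean(),v.mean()],r[0]['score'],r[0]['rect'],r[0]['region']
E
python3 - <<'E'
from h import *
im=eyes.read_camera("top"); cv2.imwrite("pics/t1.png",cv2.resize(im[120:270,230:440,::-1],None,fx=3.8,fy=3.8,interpolation=cv2.INTER_CUBIC))
for t in["tray","disc_blue","slot","crank","cup","glue","paint","pencils","tape","scraper"]:
    r=cen(t,"top")
    if r is None: print(t,None);continue
    z=dict(tray=.058,disc_blue=.01,slot=.0645,crank=.13,cup=.1245).get(t,.05)
    print(t,r[0].round(1),round(r[1],2),np.round(r[2]),ray("top",r[0],z).round(4))
E
```

```text
tray [331.5 194. ] 0.6 [278. 139. 389. 250.] [0.5787 0.0188 0.058 ]
disc_blue [219.6 237.7] 0.33 [196. 201. 244. 278.] [0.4922 0.2652 0.01  ]
slot [335. 192.] 0.59 [278. 140. 389. 248.] [0.5819 0.0118 0.0645]
crank [334.3 193. ] 0.85 [308. 175. 370. 224.] [0.5693 0.0165 0.13  ]
cup [336.2 193.3] 0.78 [305. 168. 370. 225.] [0.5697 0.0124 0.1245]
glue [414.5 173.2] 0.8 [396. 157. 434. 193.] [ 0.6229 -0.1612  0.05  ]
paint [253.3 217.6] 0.63 [237. 205. 269. 235.] [0.5316 0.1853 0.05  ]
pencils [273.8 135.9] 0.76 [259. 112. 291. 157.] [0.7098 0.1421 0.05  ]
tape [377.2 121.9] 0.82 [358. 103. 396. 141.] [ 0.7387 -0.0847  0.05  ]
scraper [336.1 277.6] 0.89 [300. 259. 398. 302.] [0.4041 0.0124 0.05  ]
```

View pics/t1.png

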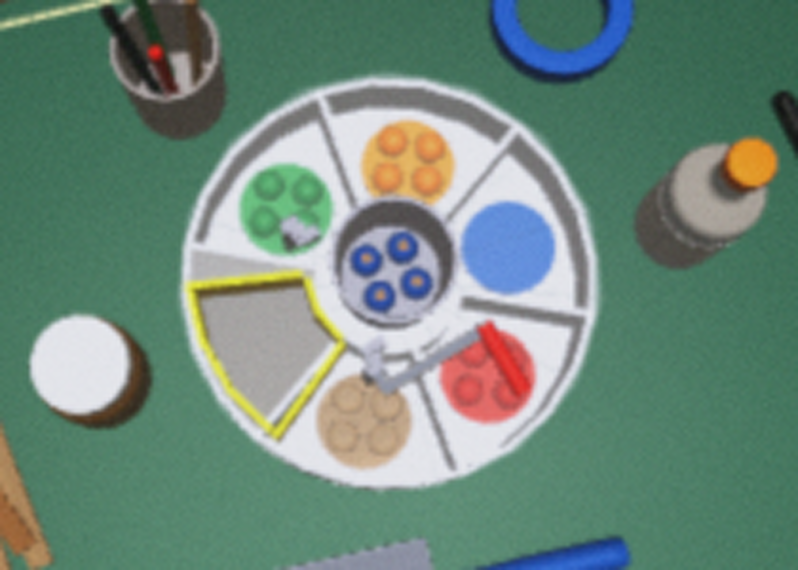

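Run:
```python
from h import *
from scipy.optimize import least_squares
P=lambda l:np.array([ray("top",np.array(p)/3.8+[230,120],z) for *p,z in l])
# discs in ccw order (from above; image: right=-y, up=+x => ccw in image): blue, orange, green, (grey), wood, red
D=P([(508,247,.0105),(407,163,.0105),(286,208,.0105),(363,421,.0105),(487,376,.0105)])
k=np.array([0,1,2,4,5])*np.pi/3
f=lambda p:(np.c_[p[0]+.077*np.cos(p[2]+k),p[1]+.077*np.sin(p[2]+k)]-D[:,:2]).ravel()
best=min((least_squares(f,[.58,.01,a]) for a in np.arange(-3,3,1)),key=lambda r:r.cost)
print(best.x,np.degrees(best.x[2]),np.abs(best.fun).max()); cx,cy,b=best.x
c=np.array([cx,cy])
B=P([(403,247,.078),(367,260,.078),(417,283,.078),(380,296,.078)]);print("beads",B.mean(0))
# collar corners: outer-left top(z .1105), outer bottom
for n,(u,v,z) in dict(ol=(192,287,.1105),ob=(276,434,.1105),il=(303,277,.0945),ib=(343,344,.0945),crank=(507,359,.1305),crA=(487,326,.1305),crB=(525,393,.1305)).items():
    p=P([(u,v,z)])[0,:2]-c; print(n,np.hypot(*p).round(4),np.degrees(np.arctan2(p[1],p[0])).round(1),(p+c).round(4))
```

```text
[ 0.58026962  0.01712758 -1.2370959 ] -70.8803737564946 0.0011362984822649302
beads [0.5808779 0.0163407 0.078    ]
ol 0.1059 96.2 [0.5688 0.1225]
ob 0.1084 145.0 [0.4915 0.0792]
il 0.0476 95.3 [0.5759 0.0645]
ib 0.0486 146.8 [0.5396 0.0437]
crank 0.0775 -133.8 [ 0.5267 -0.0388]
crA 0.059 -128.4 [ 0.5437 -0.0291]
crB 0.0959 -137.7 [ 0.5093 -0.0474]
```

```bash
cat >> h.py <<'E'
C=np.array([.5803,.0171])
def plan(waypts,ms=3.5,mt=.11,n=8):
    """waypts: (x,y,z,yaw of tool y); print rows in tool axes from the measured pose"""
    o=status.get_obs(); p=np.array(o['eef_pos']); M=rot(o['tool_rot'])
    print('t',round(o['t'],2),'p',p.round(4),'yaw',np.degrees(np.arctan2(M[1,1],M[0,1])).round(1),'xz',M[2,0].round(4),'q7',round(o['q'][6],2),'q1',round(o['q'][0],2),'F',np.round(o['contact_force'],1),'w',round(o['gripper_width'],3))
    T=[];W=[]
    for w in waypts:
        y=np.array([np.cos(w[3]),np.sin(w[3]),0]); x=np.array([0,0,-1.]); G=np.c_[x,y,np.cross(x,y)]
        while len(T)<n:
            d=M.T@(np.array(w[:3])-p)*100; v=R.from_matrix(M.T@G).as_rotvec()
            if np.linalg.norm(d)<.03 and np.linalg.norm(v)<.003: break
            k=max(1,np.linalg.norm(d)/ms,np.linalg.norm(v)/mt)
            d=(d/k).round(2); v=(v/k).round(3); T.append((d+0).tolist());W.append((v+0).tolist())
            p=p+M@d/100; M=M@R.from_rotvec(v).as_matrix()
    print(T);print(W);print(len(T),'end',p.round(4))
E
python3 - <<'E'
from h import *
S=np.radians(120.8)
def wall(s,r=.085):
    a=s-np.radians(24); u=np.array([np.cos(a),np.sin(a)]); nrm=np.array([u[1],-u[0]])
    return C+r*u+.002*nrm
print(wall(S),np.degrees(S)-24+90, "slot final wall",wall(np.radians(-70.9)))
p=wall(S)
for yo in(90,-90): plan([(*p,.22,S-np.radians(24-yo))])
print('glue',ray("top",np.array([751,163])/3.8+[230,120],.168))
E
```

```text
[0.57222159 0.10173888] 186.8 slot final wall [ 0.57104687 -0.06741852]
t 0.65 p [0.2658 0.6205 0.2503] yaw 66.8 xz -1.0 q7 -0.08 q1 -1.27 F [ 0.8  0.3 -0.3] w 0.998
[[0.16, -1.87, 2.55], [0.16, -2.14, 2.33], [0.16, -2.38, 2.08], [0.16, -2.6, 1.81], [0.16, -2.78, 1.51], [0.16, -2.93, 1.2], [0.16, -3.04, 0.87], [0.16, -3.12, 0.53]]
[[-0.11, 0.0, 0.0], [-0.11, 0.0, 0.0], [-0.11, 0.0, 0.0], [-0.11, 0.0, 0.0], [-0.11, 0.0, 0.0], [-0.11, 0.0, 0.0], [-0.11, 0.0, 0.0], [-0.11, 0.0, 0.0]]
8 end [0.3945 0.4025 0.2375]
t 0.65 p [0.2658 0.6205 0.2503] yaw 66.8 xz -1.0 q7 -0.08 q1 -1.27 F [ 0.8  0.3 -0.3] w 0.998
[[0.18, -2.07, 2.82], [0.18, -1.89, 2.94], [0.18, -1.71, 3.05], [0.18, -1.52, 3.15], [0.17, -1.32, 3.24], [0.18, -1.12, 3.31], [0.17, -0.92, 3.37], [0.18, -0.71, 3.42]]
[[0.061, 0.0, 0.0], [0.061, 0.0, 0.0], [0.061, 0.0, 0.0], [0.061, 0.0, 0.0], [0.061, 0.0, 0.0], [0.061, 0.0, 0.0], [0.061, 0.0, 0.0], [0.061, 0.0, 0.0]]
8 end [0.4081 0.3797 0.2361]
glue [ 0.61795971 -0.15727026  0.168     ]
```

Call:
apply_moves(
  travel=[
    [0.18,-2.07,2.82],
    [0.18,-1.89,2.94],
    [0.18,-1.71,3.05],
    [0.18,-1.52,3.15],
    [0.17,-1.32,3.24],
    [0.18,-1.12,3.31],
    [0.17,-0.92,3.37],
    [0.18,-0.71,3.42],
  ],
  turn=[
    [0.061,0,0],
    [0.061,0,0],
    [0.061,0,0],
    [0.061,0,0],
    [0.061,0,0],
    [0.061,0,0],
    [0.061,0,0],
    [0.061,0,0],
  ],
  grip=[0.2,0.3,0.4,0.4,0.4,0.4,0.4,0.4],
  newtons=30,
)

```text
t: 1.32
eef_pos: [0.4048, 0.3796, 0.2345]
tool_rot: [0.635, 0.309, 0.64, -0.304]
contact_force: [0.3, 0.6, -0.9]
gripper_width: 0.603
```

Run:
```python
from h import *
plan([(.5722,.1017,.20,np.radians(6.8))],ms=3.8)
```

```text
t 1.32 p [0.4048 0.3796 0.2345] yaw 38.6 xz -1.0 q7 -0.12 q1 -1.01 F [ 0.3  0.6 -0.9] w 0.603
[[0.37, -0.5, 3.75], [0.37, -0.26, 3.77], [0.38, -0.01, 3.78], [0.38, 0.24, 3.77], [0.38, 0.48, 3.75], [0.39, 0.72, 3.71], [0.39, 0.96, 3.66], [0.39, 1.19, 3.59]]
[[0.065, -0.001, 0.0], [0.065, -0.001, 0.0], [0.065, -0.001, 0.0], [0.065, -0.001, 0.0], [0.064, -0.001, 0.0], [0.065, -0.001, 0.0], [0.064, -0.001, 0.0], [0.065, -0.001, 0.0]]
8 end [0.5608 0.1206 0.2023]
```

Call:
apply_moves(
  travel=[
    [0.37,-0.5,3.75],
    [0.37,-0.26,3.77],
    [0.38,-0.01,3.78],
    [0.38,0.24,3.77],
    [0.38,0.48,3.75],
    [0.39,0.72,3.71],
    [0.39,0.96,3.66],
    [0.39,1.19,3.59],
  ],
  turn=[
    [0.065,0,0],
    [0.065,0,0],
    [0.065,0,0],
    [0.065,0,0],
    [0.065,0,0],
    [0.065,0,0],
    [0.065,0,0],
    [0.065,0,0],
  ],
  grip=[0.4,0.4,0.4,0.4,0.4,0.4,0.4,0.4],
)

```text
t: 1.98
eef_pos: [0.5641, 0.1074, 0.2032]
tool_rot: [0.529, 0.471, 0.534, -0.461]
contact_force: [1.0, 0.3, -0.4]
gripper_width: 0.601
```

Run:
```python
from h import *
plan([(.5722,.1017,.18,np.radians(6.8)),(.5722,.1017,.125,np.radians(6.8))],ms=2.5)
```

```text
t 1.98 p [0.5641 0.1074 0.2032] yaw 7.5 xz -0.9999 q7 0.02 q1 -0.61 F [ 1.   0.3 -0.4] w 0.601
[[2.29, 0.71, 0.7], [2.5, 0.0, 0.0], [2.5, 0.01, 0.0], [0.52, 0.0, 0.0]]
[[0.013, -0.014, -0.005], [0.0, 0.0, 0.0], [0.0, 0.0, 0.0], [0.0, 0.0, 0.0]]
4 end [0.5722 0.1017 0.125 ]
```

Call:
apply_moves(
  travel=[
    [2.29,0.71,0.7],
    [1.5,0,0],
    [0,0,0],
  ],
  turn=[
    [0.013,-0.014,-0.005],
    [0,0,0],
    [0,0,0],
  ],
  grip=[0.4,0.4,0.4],
)

```text
t: 2.23
eef_pos: [0.5778, 0.0887, 0.1657]
tool_rot: [0.527, 0.475, 0.521, -0.475]
contact_force: [-0.6, -1.2, -0.2]
gripper_width: 0.604
```

Run:
```python
from h import *
im=eyes.read_camera("side"); cv2.imwrite("pics/s1.png",cv2.resize(im[110:310,220:440,::-1],None,fx=3,fy=3,interpolation=cv2.INTER_CUBIC))
print(np.round(status.get_obs()['q'],2))
plan([(.5722,.1017,.094,np.radians(6.8))],ms=2.5)
```

```text
[-0.58  0.44  0.41  1.88 -0.22  0.86  0.04]
t 2.28 p [0.5781 0.0893 0.1667] yaw 5.6 xz -1.0 q7 0.04 q1 -0.58 F [-0.9 -0.4  0.4] w 0.6
[[2.45, -0.17, -0.45], [2.46, -0.17, -0.44], [2.36, -0.15, -0.42]]
[[-0.007, 0.002, -0.002], [-0.007, 0.001, -0.002], [-0.006, 0.002, -0.003]]
3 end [0.5722 0.1017 0.094 ]
```

View pics/s1.png

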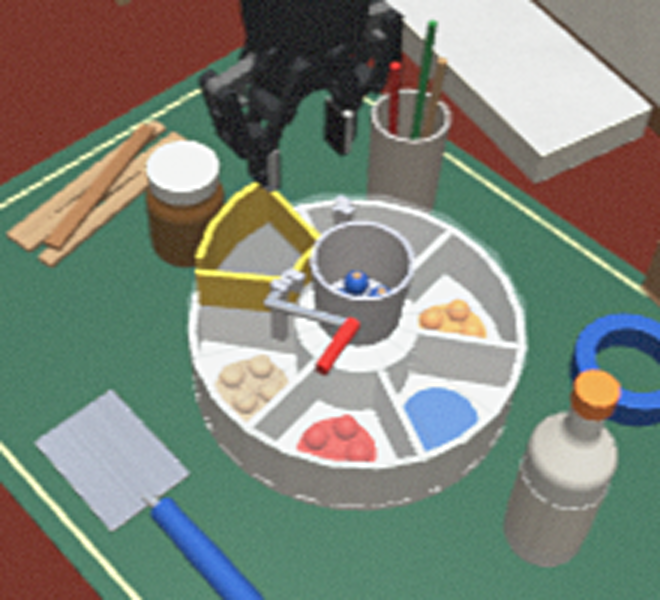

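Call:
apply_moves(
  travel=[
    [1.0,-0.5,-1.3],
    [0,0,0],
    [0,0,0],
  ],
  turn=[
    [-0.02,0,0],
    [0,0,0],
    [0,0,0],
  ],
  grip=[0.4,0.4,0.4],
)

```text
t: 2.53
eef_pos: [0.5716, 0.1053, 0.1577]
tool_rot: [0.533, 0.47, 0.527, -0.467]
contact_force: [0.7, -0.3, -0.5]
gripper_width: 0.601
```

Run:
```python
from h import *
plan([(.5722,.1017,.094,np.radians(6.8))],ms=2.)
```

```text
t 2.53 p [0.5716 0.1053 0.1577] yaw 7.1 xz -1.0 q7 0.03 q1 -0.6 F [ 0.7 -0.3 -0.5] w 0.601
[[2.0, -0.01, 0.11], [2.0, -0.01, 0.11], [2.0, 0.0, 0.11], [0.37, 0.0, 0.02]]
[[0.001, 0.001, -0.003], [0.002, 0.001, -0.003], [0.001, 0.001, -0.002], [0.001, 0.0, -0.001]]
4 end [0.5722 0.1017 0.094 ]
```

Call:
apply_moves(
  travel=[
    [1.8,0,0.1],
    [1.8,0,0.1],
    [1.8,0,0.1],
    [0.6,0,0],
    [0,0,0],
    [0,0,0],
    [0,0,0],
    [0,0,0],
  ],
  turn=[
    [0,0,0],
    [0,0,0],
    [0,0,0],
    [0,0,0],
    [0,0,0],
    [0,0,0],
    [0,0,0],
    [0,0,0],
  ],
  grip=[0.4,0.4,0.4,0.4,0.4,1,1,1],
)

```text
t: 3.2
eef_pos: [0.5751, 0.1107, 0.103]
tool_rot: [0.537, 0.471, 0.529, -0.459]
contact_force: [0.2, -0.2, -0.4]
gripper_width: 0.181
```

```bash
cat >> h.py <<'E'
def arc(r,da,n=8,step=7,z=.094,yawoff=None):
    """follow circle: tool now -> next poses at radius r, yaw rel. to polar angle = -90deg"""
    p=np.array(status.get_obs()['eef_pos'])[:2]-C; a=np.arctan2(p[1],p[0])
    print('r',np.hypot(*p).round(4),'polar',np.degrees(a).round(1))
    w=[]
    for i in range(1,n+1):
        b=a+np.radians(min(i*step,da)); w.append((*(C+r*np.array([np.cos(b),np.sin(b)])),z,b-np.pi/2))
    plan(w,ms=4,mt=.125,n=n)
E
python3 - <<'E'
from h import *
arc(.085,160,step=5.5)
E
```

```text
r 0.0937 polar 93.2
t 3.2 p [0.5751 0.1107 0.103 ] yaw 7.8 xz -0.9998 q7 0.08 q1 -0.57 F [ 0.2 -0.2 -0.4] w 0.181
[[0.88, -0.9, 0.84], [0.0, -0.82, 0.04], [0.0, -0.81, 0.04], [0.0, -0.82, 0.04], [0.0, -0.81, 0.04], [0.0, -0.82, 0.04], [0.0, -0.81, 0.04], [0.0, -0.82, 0.04]]
[[-0.015, -0.002, -0.02], [-0.096, 0.0, 0.0], [-0.096, 0.0, 0.0], [-0.096, 0.0, 0.0], [-0.096, 0.0, 0.0], [-0.096, 0.0, 0.0], [-0.096, 0.0, 0.0], [-0.096, 0.0, 0.0]]
8 end [0.518  0.0748 0.094 ]
```

Call:
apply_moves(
  travel=[
    [0.8,-0.2,0.8],
    [0,0,0],
    [0,0,0],
    [0,0,0],
  ],
  turn=[
    [0,0,-0.02],
    [0,0,0],
    [0,0,0],
    [0,0,0],
  ],
  grip=[1,1,1,1],
)

```text
t: 3.53
eef_pos: [0.5745, 0.1045, 0.0964]
tool_rot: [0.531, 0.466, 0.535, -0.464]
contact_force: [-0.9, 1.5, 1.5]
gripper_width: 0.043
```

Run:
```python
from h import *
arc(.085,160,step=5.5)
```

```text
r 0.0876 polar 93.8
t 3.53 p [0.5745 0.1045 0.0964] yaw 7.8 xz -1.0 q7 0.1 q1 -0.55 F [-0.9  1.5  1.5] w 0.043
[[0.23, -0.83, 0.24], [0.0, -0.82, 0.04], [0.0, -0.81, 0.04], [0.0, -0.82, 0.04], [0.0, -0.81, 0.04], [0.0, -0.82, 0.04], [0.0, -0.81, 0.04], [0.0, -0.81, 0.04]]
[[-0.027, -0.007, 0.001], [-0.096, 0.0, 0.0], [-0.096, 0.0, 0.0], [-0.096, 0.0, 0.0], [-0.096, 0.0, 0.0], [-0.096, 0.0, 0.0], [-0.096, 0.0, 0.0], [-0.096, 0.0, 0.0]]
8 end [0.5174 0.0742 0.094 ]
```

Call:
apply_moves(
  travel=[
    [0.1,-0.5,0.1],
    [0,-0.82,0.04],
    [0,-0.82,0.04],
    [0,-0.82,0.04],
    [0,-0.82,0.04],
    [0,-0.82,0.04],
    [0,-0.82,0.04],
    [0,-0.82,0.04],
  ],
  turn=[
    [-0.04,0,0],
    [-0.096,0,0],
    [-0.096,0,0],
    [-0.096,0,0],
    [-0.096,0,0],
    [-0.096,0,0],
    [-0.096,0,0],
    [-0.096,0,0],
  ],
  grip=[1,1,1,1,1,1,1,1],
)

```text
t: 4.2
eef_pos: [0.5183, 0.0772, 0.0963]
tool_rot: [0.662, 0.244, 0.668, -0.238]
contact_force: [-1.8, -0.0, 1.3]
gripper_width: 0.038
```

Run:
```python
from h import *
arc(.086,160,step=6)
print(status.get_obs()['q'].round(2))
```

```text
r 0.0864 polar 135.9
t 4.2 p [0.5183 0.0772 0.0963] yaw 50.1 xz -0.9999 q7 0.73 q1 -0.38 F [-1.8 -0.   1.3] w 0.038
[[0.23, -0.9, 0.02], [0.0, -0.9, 0.05], [0.0, -0.9, 0.04], [0.0, -0.9, 0.05], [0.0, -0.9, 0.05], [0.0, -0.9, 0.04], [0.0, -0.9, 0.05], [0.0, -0.9, 0.05]]
[[-0.031, -0.011, -0.006], [-0.104, 0.0, 0.0], [-0.105, 0.0, 0.0], [-0.105, 0.0, 0.0], [-0.105, 0.0, 0.0], [-0.104, 0.0, 0.0], [-0.105, 0.0, 0.0], [-0.105, 0.0, 0.0]]
8 end [0.4945 0.0113 0.094 ]
[-0.38  0.44  0.15  2.05 -0.13  0.66  0.73]
```

Call:
apply_moves(
  travel=[
    [0.1,-0.88,0.04],
    [0,-0.9,0.05],
    [0,-0.9,0.05],
    [0,-0.9,0.05],
    [0,-0.9,0.05],
    [0,-0.9,0.05],
    [0,-0.9,0.05],
    [0,-0.9,0.05],
  ],
  turn=[
    [-0.09,0,0],
    [-0.104,0,0],
    [-0.104,0,0],
    [-0.104,0,0],
    [-0.104,0,0],
    [-0.104,0,0],
    [-0.104,0,0],
    [-0.104,0,0],
  ],
  grip=[1,1,1,1,1,1,1,1],
)

```text
t: 4.87
eef_pos: [0.4953, 0.0069, 0.0963]
tool_rot: [0.702, -0.052, 0.708, 0.061]
contact_force: [-0.7, 1.1, -0.6]
gripper_width: 0.039
```

Run:
```python
from h import *
arc(.086,160,step=6)
print(status.get_obs()['q'].round(2))
```

```text
r 0.0856 polar -173.2
t 4.87 p [0.4953 0.0069 0.0963] yaw 99.2 xz -0.9999 q7 1.58 q1 -0.08 F [-0.7  1.1 -0.6] w 0.039
[[0.22, -0.9, -0.03], [0.0, -0.9, 0.05], [0.0, -0.9, 0.05], [0.0, -0.9, 0.05], [0.0, -0.9, 0.04], [0.0, -0.9, 0.05], [0.0, -0.9, 0.05], [0.0, -0.89, 0.04]]
[[-0.063, -0.006, -0.014], [-0.105, 0.0, 0.0], [-0.105, 0.0, 0.0], [-0.104, 0.0, 0.0], [-0.105, 0.0, 0.0], [-0.105, 0.0, 0.0], [-0.105, 0.0, 0.0], [-0.104, 0.0, 0.0]]
8 end [ 0.5307 -0.0532  0.094 ]
[-0.08  0.41 -0.06  2.1   0.02  0.64  1.58]
```

Call:
apply_moves(
  travel=[
    [0.1,-0.88,0.03],
    [0,-0.9,0.05],
    [0,-0.9,0.05],
    [0,-0.9,0.05],
    [0,-0.9,0.05],
    [0,-0.9,0.05],
    [0,-0.9,0.05],
    [0,-0.9,0.05],
  ],
  turn=[
    [-0.09,0,0],
    [-0.104,0,0],
    [-0.104,0,0],
    [-0.104,0,0],
    [-0.104,0,0],
    [-0.104,0,0],
    [-0.104,0,0],
    [-0.104,0,0],
  ],
  grip=[1,1,1,1,1,1,1,1],
)

```text
t: 5.53
eef_pos: [0.5337, -0.0554, 0.0964]
tool_rot: [0.617, -0.339, 0.618, 0.35]
contact_force: [-0.7, 3.0, 0.6]
gripper_width: 0.039
```

Run:
```python
from h import *
arc(.086,160,step=6)
print(status.get_obs()['q'].round(2))
```

```text
r 0.0861 polar -122.7
t 5.53 p [ 0.5337 -0.0554  0.0964] yaw 148.4 xz -0.9999 q7 2.44 q1 0.2 F [-0.7  3.   0.6] w 0.039
[[0.22, -0.9, 0.04], [0.0, -0.9, 0.05], [0.0, -0.9, 0.05], [0.0, -0.9, 0.04], [0.0, -0.9, 0.05], [0.0, -0.9, 0.05], [0.0, -0.9, 0.04], [0.0, -0.9, 0.05]]
[[-0.085, 0.007, -0.014], [-0.105, 0.0, 0.0], [-0.105, 0.0, 0.0], [-0.105, 0.0, 0.0], [-0.104, 0.0, 0.0], [-0.105, 0.0, 0.0], [-0.105, 0.0, 0.0], [-0.104, 0.0, 0.0]]
8 end [ 0.603  -0.0659  0.094 ]
[ 0.2   0.47 -0.25  1.99  0.16  0.71  2.44]
```

Call:
apply_moves(
  travel=[
    [0.1,-0.88,0.04],
    [0,-0.9,0.05],
    [0,-0.6,0.03],
    [0,0,0],
  ],
  turn=[
    [-0.1,0,0],
    [-0.104,0,0],
    [-0.07,0,0],
    [0,0,0],
  ],
  grip=[1,1,1,1],
)

```text
t: 5.87
eef_pos: [0.5578, -0.0665, 0.0964]
tool_rot: [0.562, -0.425, 0.56, 0.436]
contact_force: [1.2, 1.9, -2.5]
gripper_width: 0.04
```

Run:
```python
from h import *
arc(.086,9,step=3)
print(status.get_obs()['q'].round(2))
```

```text
r 0.0866 polar -105.1
t 5.87 p [ 0.5578 -0.0665  0.0964] yaw 165.1 xz -0.9999 q7 2.71 q1 0.26 F [ 1.2  1.9 -2.5] w 0.04
[[0.23, -0.45, 0.07], [0.0, -0.45, 0.01], [0.0, -0.45, 0.01]]
[[-0.05, 0.012, -0.01], [-0.052, 0.0, 0.0], [-0.052, 0.0, 0.0]]
3 end [ 0.5712 -0.0684  0.094 ]
[ 0.26  0.51 -0.32  1.93  0.21  0.74  2.71]
```

Call:
apply_moves(
  travel=[
    [0.1,-0.45,0.02],
    [0,-0.45,0.01],
    [0,-0.45,0.01],
    [0,0,0],
    [0,0,0],
  ],
  turn=[
    [-0.05,0,0],
    [-0.05,0,0],
    [-0.05,0,0],
    [0,0,0],
    [0,0,0],
  ],
  grip=[1,1,1,1,1],
)

```text
t: 6.28
eef_pos: [0.5702, -0.0692, 0.0964]
tool_rot: [0.529, -0.465, 0.527, 0.476]
contact_force: [-0.8, 0.5, 0.0]
gripper_width: 0.038
```

Run:
```python
from h import *
arc(.086,9,step=3)
print(status.get_obs()['q'].round(2))
im=eyes.read_camera("top"); cv2.imwrite("pics/t2.png",cv2.resize(im[120:270,230:440,::-1],None,fx=3.8,fy=3.8,interpolation=cv2.INTER_CUBIC))
```

```text
r 0.0868 polar -96.7
t 6.28 p [ 0.5702 -0.0692  0.0964] yaw 173.5 xz -0.9999 q7 2.84 q1 0.29 F [-0.8  0.5  0. ] w 0.038
[[0.23, -0.45, 0.09], [0.0, -0.45, 0.01], [0.0, -0.45, 0.02]]
[[-0.05, 0.012, -0.009], [-0.053, 0.0, 0.0], [-0.052, 0.0, 0.0]]
3 end [ 0.5838 -0.0688  0.094 ]
[ 0.29  0.53 -0.35  1.9   0.24  0.76  2.84]
```

View pics/t2.png

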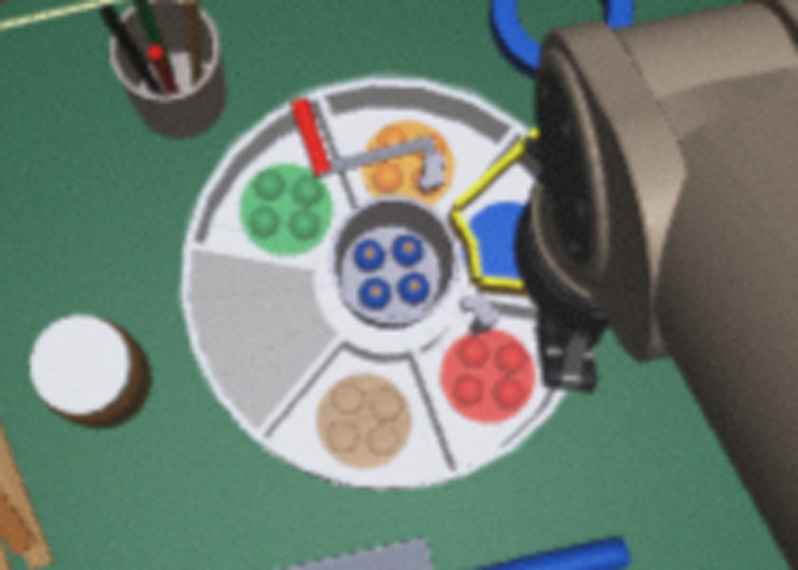

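Run:
```python
from h import *
for n,u,v,z,off in [("il",453,212,.0945,25),("ib",477,284,.0945,-25),("crank",312,137,.1305,105.5)]:
    p=ray("top",np.array([u,v])/3.8+[230,120],z)[:2]-C; print(n,np.hypot(*p).round(4),(np.degrees(np.arctan2(p[1],p[0]))-off).round(1))
```

```text
il 0.0449 -73.4
ib 0.0464 -76.8
crank 0.0755 -72.1
```

Call:
apply_moves(
  travel=[
    [0,-0.25,0.02],
    [0,0,0],
    [0,0,0],
    [0,0,0],
    [0,0,0],
    [0,0,0],
  ],
  turn=[
    [-0.025,0,0],
    [0,0,0],
    [0,0,0],
    [0,0,0],
    [0,0,0],
    [0,0,0],
  ],
  grip=[1,1,0.6,0.6,0.6,0.6],
)

```text
t: 6.83
eef_pos: [0.5719, -0.0704, 0.0963]
tool_rot: [0.523, -0.471, 0.522, 0.481]
contact_force: [-0.9, 0.5, 0.1]
gripper_width: 0.403
```

Call:
apply_moves(
  travel=[
    [-1.5,0,0],
    [-3,0,0],
    [-3,0,0],
    [-3,0,0],
    [-2,0,0],
  ],
  turn=[
    [0,0,0],
    [0,0,0],
    [0,0,0],
    [0,0,0],
    [0,0,0],
  ],
  grip=[0.6,0.6,0.6,0.6,0.6],
)

```text
t: 7.25
eef_pos: [0.5686, -0.0721, 0.2199]
tool_rot: [0.519, -0.468, 0.526, 0.485]
contact_force: [0.6, -0.1, 0.2]
gripper_width: 0.403
```

```bash
cat >> h.py <<'E'
def crank(s,th):  # slot angle, tilt -> grip point world
    a=np.pi-np.arctan2(16,58)-th; rad=.037+.0602*np.cos(a); z=.1145+.0602*np.sin(a)
    u=np.array([np.cos(s),np.sin(s)]); v=np.array([-u[1],u[0]])
    return np.r_[C+u*rad+v*.076,z]
E
python3 - <<'E'
from h import *
S=np.radians(-71)
p=crank(S,0); print(p, 'yaw',-71)
for y in (-71,109): plan([(*p[:2],.22,np.radians(y))],ms=3)
E
```

```text
[0.64531195 0.06172966 0.13050893] yaw -71
t 7.25 p [ 0.5686 -0.0721  0.2199] yaw 174.7 xz -0.9997 q7 2.91 q1 0.37 F [ 0.6 -0.1  0.2] w 0.403
[[0.0, -0.35, 0.77], [0.0, -0.44, 0.73], [-0.01, -0.51, 0.68], [-0.01, -0.58, 0.62], [-0.01, -0.65, 0.55], [-0.01, -0.71, 0.48], [-0.01, -0.75, 0.39], [-0.01, -0.79, 0.31]]
[[-0.11, 0.002, 0.0], [-0.11, 0.002, 0.0], [-0.11, 0.002, 0.0], [-0.11, 0.002, 0.0], [-0.11, 0.002, 0.0], [-0.11, 0.002, -0.001], [-0.11, 0.002, -0.001], [-0.11, 0.002, 0.0]]
8 end [ 0.6024 -0.0131  0.22  ]
t 7.25 p [ 0.5686 -0.0721  0.2199] yaw 174.7 xz -0.9997 q7 2.91 q1 0.37 F [ 0.6 -0.1  0.2] w 0.403
[[0.0, -0.61, 1.35], [0.0, -0.46, 1.41], [0.0, -0.31, 1.45], [0.0, -0.14, 1.47], [0.0, 0.02, 1.48], [0.0, 0.18, 1.47], [0.0, 0.34, 1.44], [0.01, 0.5, 1.39]]
[[0.11, -0.001, -0.003], [0.11, 0.0, -0.003], [0.11, 0.0, -0.002], [0.11, -0.001, -0.003], [0.11, 0.0, -0.002], [0.11, -0.001, -0.003], [0.11, 0.0, -0.002], [0.11, -0.001, -0.003]]
8 end [0.6274 0.0307 0.22  ]
```

Call:
apply_moves(
  travel=[
    [0,-0.61,1.35],
    [0,-0.46,1.41],
    [0,-0.31,1.45],
    [0,-0.14,1.47],
    [0,0.02,1.48],
    [0,0.18,1.47],
    [0,0.34,1.44],
    [0,0.5,1.39],
  ],
  turn=[
    [0.11,0,0],
    [0.11,0,0],
    [0.11,0,0],
    [0.11,0,0],
    [0.11,0,0],
    [0.11,0,0],
    [0.11,0,0],
    [0.11,0,0],
  ],
  grip=[0.6,0.6,0.6,0.6,0.6,0.6,0.6,0.6],
)

```text
t: 7.92
eef_pos: [0.6333, 0.0266, 0.2279]
tool_rot: [0.677, -0.188, 0.684, 0.195]
contact_force: [0.3, -0.1, -0.6]
gripper_width: 0.4
```

Run:
```python
from h import *
p=crank(np.radians(-71),0)
plan([(*p[:2],.22,np.radians(109))],ms=3)
im=eyes.read_camera("side"); cv2.imwrite("pics/s2.png",cv2.resize(im[110:310,220:440,::-1],None,fx=3,fy=3,interpolation=cv2.INTER_CUBIC))
im=eyes.read_camera("top"); cv2.imwrite("pics/t3.png",cv2.resize(im[120:270,230:440,::-1],None,fx=3.8,fy=3.8,interpolation=cv2.INTER_CUBIC))
```

```text
t 7.92 p [0.6333 0.0266 0.2279] yaw 121.4 xz -0.9999 q7 1.88 q1 0.06 F [ 0.3 -0.1 -0.6] w 0.4
[[0.41, 1.2, 1.45], [0.39, 1.32, 1.27]]
[[0.11, -0.004, -0.006], [0.106, -0.004, -0.006]]
2 end [0.6453 0.0618 0.22  ]
```

View pics/t3.png

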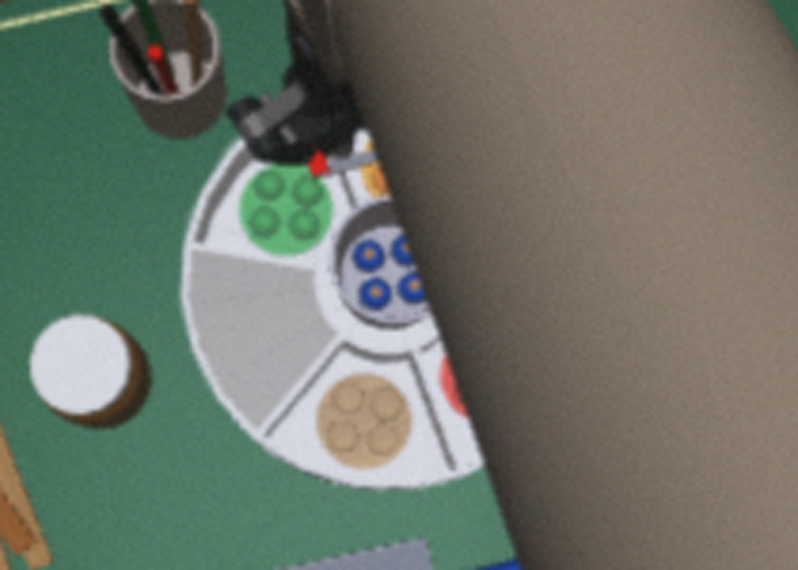

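View pics/s2.png

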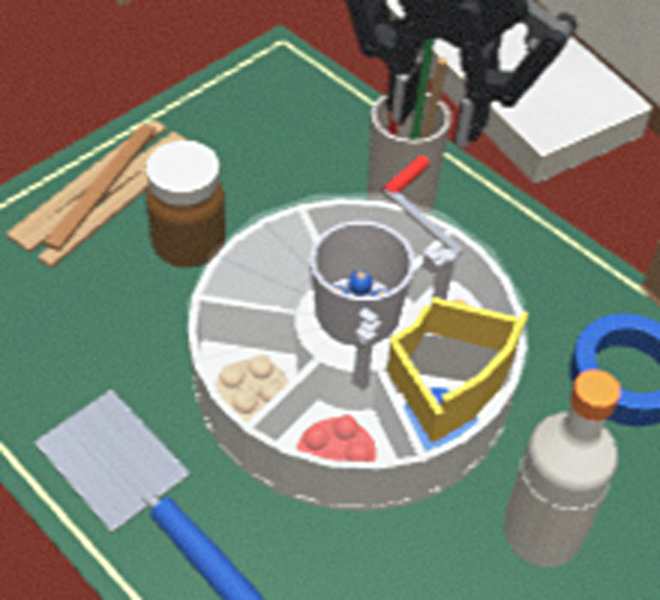

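Run:
```python
from h import *
for n,u,v,z,off in [("if",433,302,.0955,27),("in",392,347,.0955,-27),("of",525,316,.1105,25),("on",442,410,.1105,-25),("crank",408,175,.1305,105.5)]:
    p=ray("side",np.array([u,v])/3+[220,110],z)[:2]-C; print(n,np.hypot(*p).round(4),(np.degrees(np.arctan2(p[1],p[0]))-off).round(1))
for n,p in [("slot corner",np.r_[C+.106*np.array([np.cos(np.radians(-71+25)),np.sin(np.radians(-71+25))]),.1105])]: print((proj("side",p)-[220,110])*3)
# same camera, initial picture check on disc and tray
for n,u,v,z in [("disc",440,419,.0105)]:
    p=ray("side",np.array([u,v])/3+[220,110],z)[:2]-C; print(n,np.hypot(*p).round(4),np.degrees(np.arctan2(p[1],p[0])).round(1))
```

```text
if 0.0504 -74.3
in 0.0548 -72.9
of 0.11 -75.1
on 0.1169 -72.9
crank 0.0755 -72.5
[[521.04952607 305.39132422]]
disc 0.0784 -71.1
```

Call:
apply_moves(
  travel=[
    [0.4,1.2,1.4],
    [0.4,1.3,1.2],
    [0,0,0],
    [0,0,0],
  ],
  turn=[
    [0.11,0,0],
    [0.1,0,0],
    [0,0,0],
    [0,0,0],
  ],
  grip=[0.6,0.6,0.6,0.6],
)

```text
t: 8.35
eef_pos: [0.6434, 0.0603, 0.2193]
tool_rot: [0.692, -0.12, 0.701, 0.126]
contact_force: [0.4, -1.1, 1.1]
gripper_width: 0.397
```

Run:
```python
from h import *
p=crank(np.radians(-72),0);print(p)
plan([(*p[:2],.18,np.radians(108)),(*p,np.radians(108))],ms=2)
```

```text
[0.64608094 0.06058825 0.13050893]
t 8.35 p [0.6434 0.0603 0.2193] yaw 110.0 xz -0.9999 q7 1.64 q1 -0.02 F [ 0.4 -1.1  1.1] w 0.397
[[1.99, -0.05, 0.15], [1.94, -0.04, 0.14], [2.0, 0.0, 0.0], [2.0, 0.0, 0.0], [0.95, 0.0, 0.0]]
[[0.018, -0.006, -0.005], [0.018, -0.005, -0.004], [0.0, 0.0, 0.0], [0.0, 0.0, 0.0], [0.0, 0.0, 0.0]]
5 end [0.646  0.0606 0.1305]
```

Call:
apply_moves(
  travel=[
    [2,-0.05,0.15],
    [1.9,-0.05,0.15],
    [1.9,0,0],
    [1.8,0,0],
    [0.8,0,0],
    [0,0,0],
    [0,0,0],
  ],
  turn=[
    [0.018,0,0],
    [0.018,0,0],
    [0,0,0],
    [0,0,0],
    [0,0,0],
    [0,0,0],
    [0,0,0],
  ],
  grip=[0.6,0.6,0.6,0.6,0.6,0.6,0.6],
)

```text
t: 8.93
eef_pos: [0.6448, 0.0483, 0.1352]
tool_rot: [0.694, -0.116, 0.701, 0.117]
contact_force: [1.1, 2.0, -0.1]
gripper_width: 0.402
```

Run:
```python
from h import *
p=crank(np.radians(-72),0)
plan([(*p,np.radians(108))],ms=2)
im=eyes.read_camera("side"); cv2.imwrite("pics/s3.png",cv2.resize(im[110:240,280:440,::-1],None,fx=4,fy=4,interpolation=cv2.INTER_CUBIC))
```

```text
t 8.93 p [0.6448 0.0483 0.1352] yaw 108.9 xz -0.9999 q7 1.62 q1 -0.02 F [ 1.1  2.  -0.1] w 0.402
[[0.47, 1.12, 0.53]]
[[0.017, -0.01, -0.004]]
1 end [0.6461 0.0606 0.1305]
```

View pics/s3.png

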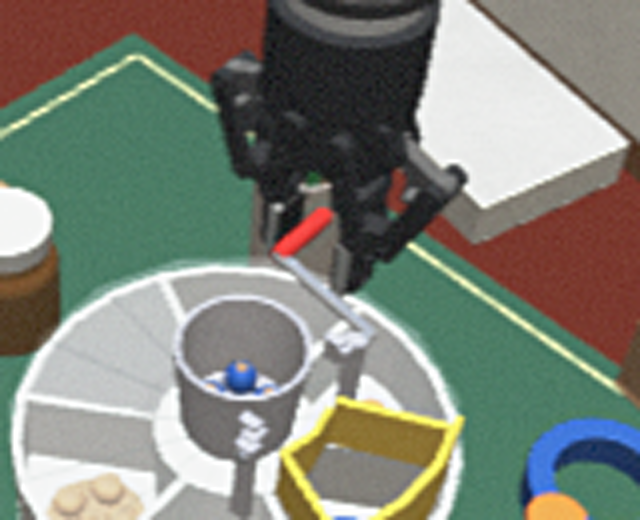

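Call:
apply_moves(
  travel=[
    [0.4,1.0,0.3],
    [0,0,0],
    [0,0,0],
  ],
  turn=[
    [0,0,0],
    [0,0,0],
    [0,0,0],
  ],
  grip=[0.6,0.6,0.6],
)

```text
t: 9.23
eef_pos: [0.6462, 0.0593, 0.1344]
tool_rot: [0.695, -0.116, 0.699, 0.117]
contact_force: [-0.6, -0.3, 1.0]
gripper_width: 0.399
```

Run:
```python
from h import *
p=crank(np.radians(-72),0)
plan([(*p,np.radians(108))],ms=2)
```

```text
t 9.23 p [0.6462 0.0593 0.1344] yaw 109.0 xz -1.0 q7 1.6 q1 -0.04 F [-0.6 -0.3  1. ] w 0.399
[[0.38, 0.13, 0.04]]
[[0.017, -0.005, -0.003]]
1 end [0.6461 0.0606 0.1306]
```

Close on the bar.

Call:
apply_moves(
  travel=[
    [0.3,0.1,0],
    [0,0,0],
    [0,0,0],
    [0,0,0],
    [0,0,0],
    [0,0,0],
    [0,0,0],
  ],
  turn=[
    [0,0,0],
    [0,0,0],
    [0,0,0],
    [0,0,0],
    [0,0,0],
    [0,0,0],
    [0,0,0],
  ],
  grip=[0.6,0.8,1,1,1,1,1],
  newtons=25,
)

```text
t: 9.82
eef_pos: [0.6465, 0.0617, 0.1327]
tool_rot: [0.696, -0.117, 0.698, 0.118]
contact_force: [0.4, 0.4, -1.3]
gripper_width: 0.104
```

```bash
cat >> h.py <<'E'
def uvz(s=np.radians(-71)):
    p=np.array(status.get_obs()['eef_pos']); d=p[:2]-C; u=np.array([np.cos(s),np.sin(s)])
    x=d@u-.037; y=p[2]-.1145; print('u-pivot',x.round(4),'v',(d@[-u[1],u[0]]).round(4),'dz',y.round(4),'rad',np.hypot(x,y).round(4),'tilt',(np.pi-np.arctan2(16,58)-np.arctan2(y,x)).round(3))
def swing(th,s=np.radians(-71),n=8,ms=2.5):
    plan([(*crank(s,t),s+np.pi) for t in th],ms=ms,n=n)
E
python3 - <<'E'
from h import *
uvz(); uvz(np.radians(-72))
plan([(*crank(np.radians(-71),0),np.radians(109))],ms=2)
im=eyes.read_camera("side"); cv2.imwrite("pics/s4.png",cv2.resize(im[110:240,280:440,::-1],None,fx=4,fy=4,interpolation=cv2.INTER_CUBIC))
E
```

```text
u-pivot -0.0576 v 0.0771 dz 0.0182 rad 0.0604 tilt 0.036
u-pivot -0.059 v 0.0767 dz 0.0182 rad 0.0617 tilt 0.03
t 9.82 p [0.6465 0.0617 0.1327] yaw 109.1 xz -1.0 q7 1.6 q1 -0.04 F [ 0.4  0.4 -1.3] w 0.104
[[0.22, 0.04, -0.11]]
[[0.002, -0.003, -0.003]]
1 end [0.6453 0.0617 0.1305]
```

View pics/s4.png

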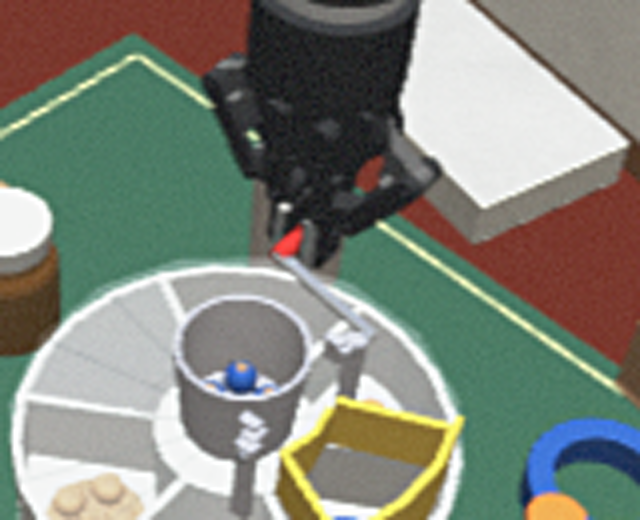

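Run:
```python
from h import *
swing(np.arange(1,9)*.11)
```

```text
t 9.87 p [0.6464 0.0617 0.1327] yaw 109.1 xz -1.0 q7 1.6 q1 -0.04 F [-0.4  0.9 -0.6] w 0.102
[[-0.41, -0.17, -0.11], [-0.6, -0.28, 0.0], [-0.57, -0.34, 0.0], [-0.52, -0.41, 0.0], [-0.48, -0.46, 0.0], [-0.42, -0.5, 0.0], [-0.37, -0.55, 0.0], [-0.3, -0.59, 0.0]]
[[0.002, -0.003, -0.003], [0.0, 0.0, 0.0], [0.0, 0.0, 0.0], [0.0, 0.0, 0.0], [0.0, 0.0, 0.0], [0.0, 0.0, 0.0], [0.0, 0.0, 0.0], [0.0, 0.0, 0.0]]
8 end [0.6561 0.0302 0.1694]
```

Call:
apply_moves(
  travel=[
    [-0.41,-0.17,0],
    [-0.6,-0.28,0],
    [-0.57,-0.34,0],
    [-0.52,-0.41,0],
    [-0.48,-0.46,0],
    [-0.42,-0.5,0],
    [-0.37,-0.55,0],
    [-0.3,-0.59,0],
  ],
  turn=[
    [0,0,0],
    [0,0,0],
    [0,0,0],
    [0,0,0],
    [0,0,0],
    [0,0,0],
    [0,0,0],
    [0,0,0],
  ],
  grip=[1,1,1,1,1,1,1,1],
)

```text
t: 10.53
eef_pos: [0.6555, 0.0354, 0.1723]
tool_rot: [0.694, -0.115, 0.7, 0.123]
contact_force: [-2.6, 4.4, 1.8]
gripper_width: 0.103
```

Run:
```python
from h import *
uvz()
swing(.92+np.arange(1,9)*.11)
```

```text
u-pivot -0.0299 v 0.0771 dz 0.0578 rad 0.065 tilt 0.825
t 10.53 p [0.6555 0.0354 0.1723] yaw 109.4 xz -0.9999 q7 1.67 q1 0.01 F [-2.6  4.4  1.8] w 0.103
[[-0.04, -1.37, -0.12], [-0.14, -0.65, 0.0], [-0.07, -0.65, 0.0], [0.0, -0.67, 0.0], [0.08, -0.65, 0.0], [0.14, -0.65, 0.0], [0.22, -0.62, 0.0], [0.28, -0.6, 0.0]]
[[0.007, -0.005, -0.012], [0.0, 0.0, 0.0], [0.0, 0.0, 0.0], [0.0, 0.0, 0.0], [0.0, 0.0, 0.0], [0.0, 0.0, 0.0], [0.0, 0.0, 0.0], [0.0, 0.0, 0.0]]
8 end [ 0.6736 -0.0203  0.1674]
```

Call:
apply_moves(
  travel=[
    [0.05,-0.7,0],
    [0,-0.7,0],
    [0,-0.68,0],
    [0,-0.67,0],
    [0.08,-0.65,0],
    [0.14,-0.65,0],
    [0.22,-0.62,0],
    [0.28,-0.6,0],
  ],
  turn=[
    [0,0,0],
    [0,0,0],
    [0,0,0],
    [0,0,0],
    [0,0,0],
    [0,0,0],
    [0,0,0],
    [0,0,0],
  ],
  grip=[1,1,1,1,1,1,1,1],
)

```text
t: 11.2
eef_pos: [0.6706, -0.0109, 0.1795]
tool_rot: [0.694, -0.111, 0.7, 0.126]
contact_force: [-4.6, 1.9, 5.2]
gripper_width: 0.102
```

Run:
```python
from h import *
uvz()
swing([1.72,1.83,1.94,2.05,2.1])
```

```text
u-pivot 0.0189 v 0.0762 dz 0.065 rad 0.0677 tilt 1.584
t 11.2 p [ 0.6706 -0.0109  0.1795] yaw 109.3 xz -0.9997 q7 1.75 q1 0.08 F [-4.6  1.9  5.2] w 0.102
[[0.98, -0.58, -0.02], [0.31, -0.59, 0.0], [0.36, -0.56, 0.0], [0.42, -0.5, 0.0], [0.21, -0.22, 0.0]]
[[0.005, -0.005, -0.023], [0.0, 0.0, 0.0], [0.0, 0.0, 0.0], [0.0, 0.0, 0.0], [0.0, 0.0, 0.0]]
5 end [ 0.6782 -0.0339  0.1565]
```

Call:
apply_moves(
  travel=[
    [0.7,-0.5,0],
    [0.5,-0.59,0],
    [0.4,-0.56,0],
    [0.42,-0.5,0],
    [0.3,-0.3,0],
    [0,0,0],
  ],
  turn=[
    [0,0,-0.01],
    [0,0,0],
    [0,0,0],
    [0,0,0],
    [0,0,0],
    [0,0,0],
  ],
  grip=[1,1,1,1,1,1],
)

```text
t: 11.7
eef_pos: [0.6806, -0.0393, 0.1604]
tool_rot: [0.696, -0.112, 0.699, 0.121]
contact_force: [-4.0, 3.2, 4.3]
gripper_width: 0.104
```

Run:
```python
from h import *
uvz()
swing([2.1])
im=eyes.read_camera("side"); cv2.imwrite("pics/s5.png",cv2.resize(im[110:310,240:440,::-1],None,fx=3,fy=3,interpolation=cv2.INTER_CUBIC))
```

```text
u-pivot 0.049 v 0.0765 dz 0.0459 rad 0.0671 tilt 2.12
t 11.7 p [ 0.6806 -0.0393  0.1604] yaw 109.0 xz -0.9999 q7 1.78 q1 0.11 F [-4.   3.2  4.3] w 0.104
[[0.39, 0.58, -0.05]]
[[0.0, -0.001, -0.012]]
1 end [ 0.6783 -0.0339  0.1565]
```

View pics/s5.png

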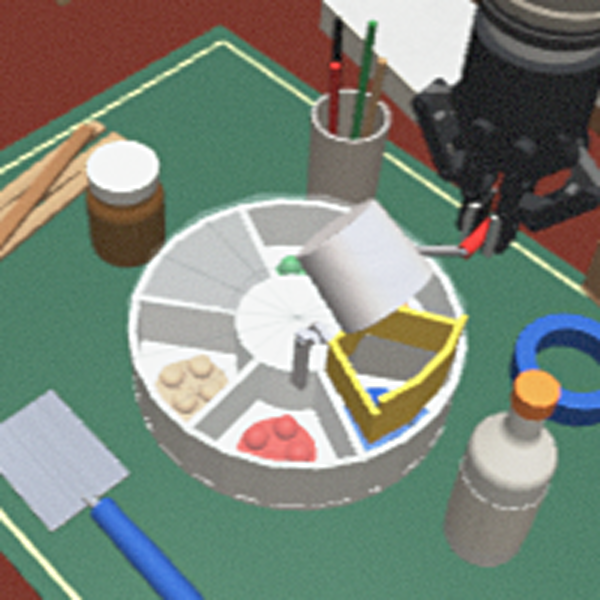

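Call:
apply_moves(
  travel=[
    [0,0.1,0],
    [0,0,0],
    [0,0,0],
    [0,0,0],
    [0,0,0],
    [0,0,0],
    [0,0,0],
    [0,0,0],
  ],
  turn=[
    [0,0,0],
    [0,0,0],
    [0,0,0],
    [0,0,0],
    [0,0,0],
    [0,0,0],
    [0,0,0],
    [0,0,0],
  ],
  grip=[1,1,1,1,1,1,1,1],
)

```text
t: 12.42
eef_pos: [0.6805, -0.0392, 0.1606]
tool_rot: [0.696, -0.113, 0.699, 0.12]
contact_force: [-1.1, 2.8, 0.4]
gripper_width: 0.103
```

Run:
```python
from h import *
uvz()
im=eyes.read_camera("top")
for b in("bead1",):
    for r in eyes.masks_of(b,"top"): print(b,np.round(r['rect']),round(r['score'],2))
eyes.read_camera("side")
for r in eyes.masks_of("bead1","side"): print('side',np.round(r['rect']),round(r['score'],2))
swing(2.1-np.arange(1,9)*.12)
```

```text
u-pivot 0.0488 v 0.0764 dz 0.0461 rad 0.0672 tilt 2.115
bead1 [298. 258. 397. 299.] 0.37
side [341. 117. 369. 176.] 0.65
t 12.62 p [ 0.6805 -0.0392  0.1607] yaw 109.0 xz -0.9999 q7 1.78 q1 0.11 F [-2.2  2.   0.8] w 0.105
[[-0.06, 1.11, -0.04], [-0.42, 0.59, 0.0], [-0.34, 0.63, 0.0], [-0.27, 0.67, 0.0], [-0.18, 0.7, 0.0], [-0.1, 0.71, 0.0], [-0.02, 0.72, 0.0], [0.08, 0.72, 0.0]]
[[-0.001, -0.001, -0.012], [0.0, 0.0, 0.0], [0.0, 0.0, 0.0], [0.0, 0.0, 0.0], [0.0, 0.0, 0.0], [0.0, 0.0, 0.0], [0.0, 0.0, 0.0], [0.0, 0.0, 0.0]]
8 end [0.6611 0.016  0.1739]
```

Call:
apply_moves(
  travel=[
    [-0.42,0.5,0],
    [-0.42,0.59,0],
    [-0.34,0.63,0],
    [-0.27,0.67,0],
    [-0.18,0.7,0],
    [-0.08,0.71,0],
    [0,0.72,0],
    [0.08,0.72,0],
  ],
  turn=[
    [0,0,0],
    [0,0,0],
    [0,0,0],
    [0,0,0],
    [0,0,0],
    [0,0,0],
    [0,0,0],
    [0,0,0],
  ],
  grip=[1,1,1,1,1,1,1,1],
)

```text
t: 13.28
eef_pos: [0.6698, -0.0013, 0.1849]
tool_rot: [0.702, -0.116, 0.694, 0.11]
contact_force: [0.2, -5.1, 7.0]
gripper_width: 0.1
```

Run:
```python
from h import *
uvz()
swing(1.15-np.arange(1,9)*.12)
```

```text
u-pivot 0.0095 v 0.0786 dz 0.0704 rad 0.0711 tilt 1.436
t 13.28 p [ 0.6698 -0.0013  0.1849] yaw 108.4 xz -0.9999 q7 1.7 q1 0.04 F [ 0.2 -5.1  7. ] w 0.1
[[1.06, 2.25, -0.26], [0.16, 0.33, -0.04], [0.23, 0.68, 0.0], [0.32, 0.65, 0.0], [0.39, 0.61, 0.0], [0.46, 0.55, 0.0], [0.52, 0.5, 0.0], [0.58, 0.43, 0.0]]
[[-0.009, 0.009, 0.01], [-0.002, 0.001, 0.001], [0.0, 0.0, 0.0], [0.0, 0.0, 0.0], [0.0, 0.0, 0.0], [0.0, 0.0, 0.0], [0.0, 0.0, 0.0], [0.0, 0.0, 0.0]]
8 end [0.6478 0.0545 0.1474]
```

Call:
apply_moves(
  travel=[
    [0.2,0.75,0],
    [0.2,0.75,0],
    [0.2,0.75,0],
    [0.28,0.72,0],
    [0.35,0.7,0],
    [0.42,0.65,0],
    [0.5,0.6,0],
    [0.55,0.55,0],
  ],
  turn=[
    [0,0,0],
    [0,0,0],
    [0,0,0],
    [0,0,0],
    [0,0,0],
    [0,0,0],
    [0,0,0],
    [0,0,0],
  ],
  grip=[1,1,1,1,1,1,1,1],
)

```text
t: 13.95
eef_pos: [0.6523, 0.0497, 0.1694]
tool_rot: [0.705, -0.121, 0.691, 0.106]
contact_force: [-1.2, -1.3, 3.2]
gripper_width: 0.098
```

Run:
```python
from h import *
uvz()
swing(np.arange(.45,-.01,-.1))
```

```text
u-pivot -0.0444 v 0.0787 dz 0.0549 rad 0.0706 tilt 0.621
t 13.95 p [0.6523 0.0497 0.1694] yaw 108.4 xz -0.9996 q7 1.59 q1 -0.04 F [-1.2 -1.3  3.2] w 0.098
[[1.51, 0.12, -0.29], [0.48, 0.38, 0.0], [0.5, 0.32, 0.0], [0.54, 0.27, 0.0], [0.56, 0.22, 0.0]]
[[-0.009, 0.016, 0.025], [0.0, 0.0, 0.0], [0.0, 0.0, 0.0], [0.0, 0.0, 0.0], [0.0, 0.0, 0.0]]
5 end [0.6456 0.0609 0.1334]
```

Call:
apply_moves(
  travel=[
    [0.8,0.38,0],
    [0.7,0.32,0],
    [0.6,0.28,0],
    [0.6,0.22,0],
    [0.6,0.2,0],
    [0.5,0.15,0],
    [0,0,0],
  ],
  turn=[
    [0,0,0.01],
    [0,0,0.01],
    [0,0,0],
    [0,0,0],
    [0,0,0],
    [0,0,0],
    [0,0,0],
  ],
  grip=[1,1,1,1,1,1,1],
)

```text
t: 14.53
eef_pos: [0.6522, 0.0638, 0.1376]
tool_rot: [0.707, -0.114, 0.689, 0.111]
contact_force: [-4.8, 0.7, -0.9]
gripper_width: 0.103
```

Run:
```python
from h import *
uvz()
swing([0])
```

```text
u-pivot -0.0577 v 0.0831 dz 0.0231 rad 0.0622 tilt 0.112
t 14.53 p [0.6522 0.0638 0.1376] yaw 108.3 xz -0.9997 q7 1.57 q1 -0.05 F [-4.8  0.7 -0.9] w 0.103
[[0.69, 0.03, -0.73]]
[[-0.012, 0.024, 0.009]]
1 end [0.6453 0.0618 0.1306]
```

Call:
apply_moves(
  travel=[
    [0.5,0,-0.1],
    [0.4,0,0],
    [0,0,0],
  ],
  turn=[
    [0,0.01,0],
    [0,0,0],
    [0,0,0],
  ],
  grip=[1,1,1],
)

```text
t: 14.78
eef_pos: [0.6545, 0.0646, 0.1338]
tool_rot: [0.706, -0.114, 0.69, 0.11]
contact_force: [-4.0, -2.7, 2.3]
gripper_width: 0.103
```

Run:
```python
from h import *
uvz(); print(status.get_obs()['contact_force'])
eyes.read_camera("side")
im=eyes.read_camera("side"); cv2.imwrite("pics/s6.png",cv2.resize(im[110:310,240:440,::-1],None,fx=3,fy=3,interpolation=cv2.INTER_CUBIC))
```

```text
u-pivot -0.0578 v 0.0856 dz 0.0193 rad 0.0609 tilt 0.052
[-3.96356381 -2.74559816  2.2659346 ]
```

View pics/s6.png

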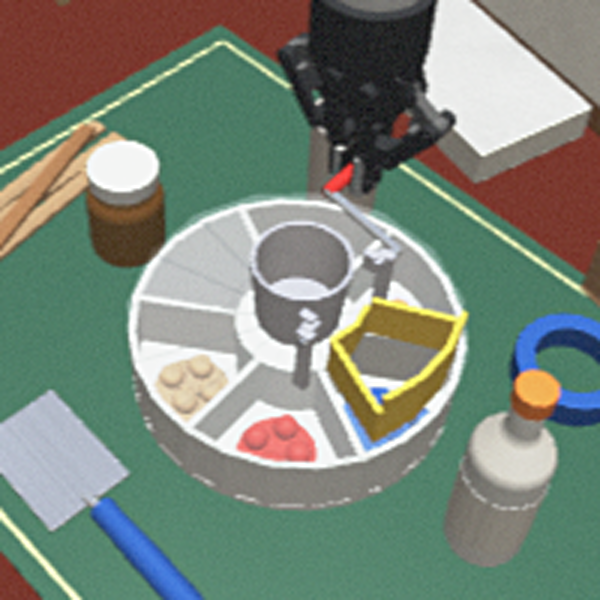

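Call:
apply_moves(
  travel=[
    [0.6,0,0],
    [0.5,0,0],
    [0,0,0],
    [0,0,0],
    [0,0,0],
    [0,0,0],
  ],
  turn=[
    [0,0,0],
    [0,0,0],
    [0,0,0],
    [0,0,0],
    [0,0,0],
    [0,0,0],
  ],
  grip=[1,1,1,0.75,0.6,0.6],
)

```text
t: 15.38
eef_pos: [0.6576, 0.0667, 0.1249]
tool_rot: [0.709, -0.111, 0.688, 0.11]
contact_force: [-0.1, -0.0, 0.2]
gripper_width: 0.402
```

Run:
```python
from h import *
uvz(); plan([(.6522,.064,.22,np.radians(109))])
```

```text
u-pivot -0.0587 v 0.0893 dz 0.0104 rad 0.0596 tilt -0.094
t 15.38 p [0.6576 0.0667 0.1249] yaw 108.0 xz -0.9996 q7 1.57 q1 -0.05 F [-0.1 -0.   0.2] w 0.402
[[-3.5, -0.05, -0.12], [-3.5, -0.05, -0.16], [-2.52, -0.02, -0.14]]
[[-0.006, 0.011, 0.002], [-0.006, 0.01, 0.003], [-0.005, 0.008, 0.001]]
3 end [0.6521 0.064  0.22  ]
```

Call:
apply_moves(
  travel=[
    [-1.5,0,0],
    [-3,0,0],
    [-3.5,0,0],
    [-3.5,0,0],
    [-1.5,2.5,0],
    [0,3.8,-1],
    [0,3.8,-1],
    [0,3.8,-1],
  ],
  turn=[
    [0,0,0],
    [0,0,0],
    [0,0,0],
    [0,0,0],
    [0,0,0],
    [0,0,0],
    [0,0,0],
    [0,0,0],
  ],
  grip=[0.6,0.6,0.6,0.6,0.6,0.6,0.6,0.6],
)

```text
t: 16.05
eef_pos: [0.5837, 0.1822, 0.2509]
tool_rot: [0.707, -0.105, 0.692, 0.103]
contact_force: [0.6, 0.2, 0.1]
gripper_width: 0.4
```

Call:
apply_moves(
  travel=[
    [0,3.8,-1],
    [0,3.8,-1],
    [0,3.8,-1],
    [0,3.5,-1],
    [0,3,-1],
    [0,0,0],
    [0,0,0],
    [0,0,0],
  ],
  turn=[
    [0,0,0],
    [0,0,0],
    [0,0,0],
    [0,0,0],
    [0,0,0],
    [0,0,0],
    [0,0,0],
    [0,0,0],
  ],
  grip=[0.6,0.6,0.6,0.6,0.6,0.6,0.6,0.6],
)

```text
t: 16.72
eef_pos: [0.4681, 0.3565, 0.2446]
tool_rot: [0.703, -0.108, 0.694, 0.11]
contact_force: [0.3, 1.0, -0.4]
gripper_width: 0.401
```

Run:
```python
from h import *
print(status.get_obs()['eef_pos'],status.get_obs()['q'].round(2))
im=eyes.read_camera("top"); cv2.imwrite("pics/t4.png",cv2.resize(im[120:270,230:440,::-1],None,fx=3.8,fy=3.8,interpolation=cv2.INTER_CUBIC))
im=eyes.read_camera("side"); cv2.imwrite("pics/s7.png",cv2.resize(im[110:310,240:440,::-1],None,fx=3,fy=3,interpolation=cv2.INTER_CUBIC))
```

```text
[0.468142   0.3565459  0.24459632] [-0.49  0.36 -0.34  1.77  0.14  1.03  1.  ]
```

View pics/t4.png

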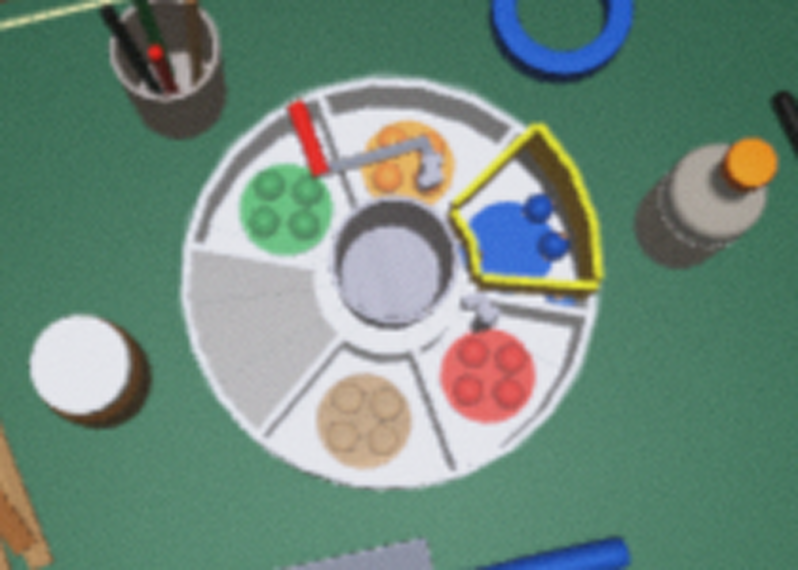

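Run:
```python
from h import *
for n,u,v,z,off in [("il",453,210,.0945,26),("ib",478,285,.0945,-26),("ol",541,126,.1105,25),("ob",599,288,.1105,-25),("crank",310,138,.1305,105.5)]:
    p=ray("top",np.array([u,v])/3.8+[230,120],z)[:2]-C; print(n,np.hypot(*p).round(4),(np.degrees(np.arctan2(p[1],p[0]))-off).round(1))
a=cv2.imread("pics/t4.png")[110:310,440:620]; b=cv2.imread("pics/s7.png")[200:460,230:500]
cv2.imwrite("pics/z.png",np.hstack([cv2.resize(a,(360,400),interpolation=3),cv2.resize(b,(415,400),interpolation=3)]))
```

```text
il 0.0456 -73.4
ib 0.047 -76.3
ol 0.108 -72.8
ob 0.1086 -72.9
crank 0.0757 -71.3
```

Run:
```python
from h import *
for cam in("top","side"):
    im=eyes.read_camera(cam); h=cv2.cvtColor(im,cv2.COLOR_RGB2HSV)
    ini=cv2.imread(f"pics/{cam}0.png"); d=np.abs(im[:,:,::-1].astype(int)-ini).sum(2)
    m=((h[...,0]>100)&(h[...,0]<125)&(h[...,1]>140)&(h[...,2]>40)).astype(np.uint8)
    n,_,st,ce=cv2.connectedComponentsWithStats(m)
    for i in range(1,n):
        if st[i,4]>5:
            p=ray(cam,ce[i],.018)[:2]-C; print(cam,ce[i].round(1),st[i,4],'r',np.hypot(*p).round(3),'ang',np.degrees(np.arctan2(p[1],p[0])).round(0),'changed',d[_==i].mean().round())
    for t in["glue","paint","pencils","tape","scraper","strips","marker"]:
        r=eyes.masks_of(t,cam)
        if r: print(t,np.round(r[0]['rect']))
im=eyes.read_camera("top"); a=im[150:205,348:392]; h=cv2.cvtColor(a,cv2.COLOR_RGB2HSV)
B=(h[...,0]>98)&(h[...,0]<128)&(h[...,1]>110)
for y in range(a.shape[0]): print(''.join('.' if not B[y,x] else ('#' if h[y,x,2]<150 else ('o' if h[y,x,2]<200 else '-')) for x in range(a.shape[1])))
```

```text
top [377.6 121.6] 726 r 0.201 ang -32.0 changed 7.0
top [365.8 182.1] 352 r 0.083 ang -68.0 changed 123.0
top [372.7 269.6] 388 r 0.183 ang -152.0 changed 7.0
glue [397. 157. 435. 190.]
paint [239. 205. 269. 232.]
pencils [257. 109. 287. 156.]
tape [358. 104. 395. 139.]
scraper [300. 259. 396. 301.]
strips [195. 200. 246. 278.]
marker [435. 143. 462. 196.]
side [432.8 230.9] 742 r 0.205 ang -32.0 changed 9.0
side [365.9 240.8] 9 r 0.068 ang -61.0 changed 103.0
side [289.7 296.8] 492 r 0.187 ang -151.0 changed 8.0
glue [388. 233. 424. 296.]
paint [268. 160. 293. 199.]
pencils [340. 118. 370. 180.]
tape [412. 213. 451. 251.]
scraper [233. 245. 309. 317.]
strips [219. 151. 280. 199.]
marker [281. 162. 392. 265.]
............................................
............................................
............................................
............................................
............................................
............................................
............................................
............................................
.....................
[... 1393 characters left out ...]
--------.................
.........------------------.................
..........oo--------------..................
............................................
............................................
............................................
............................................
............................................
............................................
............................................
..............................-oo...........
............................................
............................................
............................................
............................................
............................................
```

Run:
```python
from h import *
def dump(cam,r0,r1,c0,c1):
    im=eyes.read_camera(cam).astype(int)[r0:r1,c0:c1]
    for row in im:
        s=''
        for r,g,b in row:
            if r>b+40 and g>b+30: s+='y'
            elif b>r+35 and b>g+12: s+='#' if g<95 else ('o' if g<125 else '-')
            elif b>r+12: s+=':'
            else: s+='.' if r+g+b>330 else ' '
        print(s)
dump("top",150,206,345,392); print(); dump("side",205,262,345,402)
```

```text
.................::::::::::::::::::::::::::::::
...................:::::: :::::::::::::::::::::
....................::::.yyy. :::::::::::::::::
........................yyyyy.:::::::::::::::::
.......................yyyyyyy ::::::::::::::::
y.....................yyyyyyyyy :::::::::::::::
yy..................yyyyyyyyyyyy ::::::::::::::
yyy................yyyyyyyyyyyyy.::::::::::::::
yyy...............yyyyyyyyyyyyyyy.:::::::::::::
yyyy..............yyyy   yyyyyyyyy ::::::::::::
.yyy............yyyyy    yyyyyyyyyy :::::::::::
..yy...........yyyyy      yyyyyyyyy.:::::::::::
:.yyy.........yyyyy...     yyyyyyyyy.::::::::::
.yyyy........yyyyy.....     yyyyyyyyy :::::::::
.yyyy.......yyyyy.......     yyyyyyyy.:::::::::
.yyy.......yyyyy.........    yyyyyyyyy ::::::::
:.yy......yyyyy...........    yyyyyyyy.::::::::
..yy.....yyyyy.............    yyyyyyyy::::::::
.yyy....yyyyy...............    yyyyyyy :::::::
yyy....yyyyy................    yyyyyyy.:::::::
yy....yyyyy.............:::::    yyyyyyy ::::::
yy...yyyyy.............::-oo#:   yyyyyyy.::::::
y...yyyy......::::::::::o#####    yyyyyy.:::
[... 4194 characters left out ...]
:::.
...........:---yyyyyyyyyyyyyyyy o--.....  . :::::::::::..
............--- yyyyyyyyyyyyy.----.....  ..:::::::::::...
............:---.yyyyyyyyyyy.---:..........::::::::::....
.............----yyyyyyyyy.----...... . ...::::::::::....
.............:---.yyyyyy.-----.............:::::::::.....
..............----yyyyy.-----..... .......::::::::::.....
..............:---.yy.-----..............::::::::::......
...............----:----:................::::::::::......
...............:-------........ ........:::::::::::......
................----:..................::::::::::: ......
................:-:................... ::::::::::: ......
..................................... :::::::::::  ......
```

Run:
```python
import cv2,numpy as np
for f in("t1","t2","t4"):
    im=cv2.imread(f"pics/{f}.png").astype(int); print(f)
    for y in range(230,285,8): print([tuple(im[y,x,::-1]) for x in range(450,475,6)] and ' '.join('%3d,%3d,%3d'%tuple(im[y,x,::-1]) for x in range(450,475,6)))
```

```text
t1
197,195,211 222,222,229 197,207,225 109,148,213  97,142,219
147,145,154 214,215,224 154,176,222 105,146,219 102,145,221
 92, 90, 94 198,196,210 141,165,215 100,141,215  99,142,218
 93, 91, 94 175,173,184 145,168,214 103,144,215  99,142,215
 92, 91, 94 172,169,184 178,190,219 114,151,222 101,145,218
104,100,104 189,188,203 215,218,229 147,169,218 102,145,221
129,125,133 208,209,219 228,230,235 224,228,234 162,182,223
t2
154,147,149  96, 81, 57 150,145, 43 197,206, 97  87,124,197
145,143,151 148,141,137 105, 92, 53 187,183, 50 173,189,136
 93, 89, 95 199,201,216 128,123,126 132,120, 44 202,209, 83
 94, 88, 92 177,176,189 141,157,195 107,100, 73 211,213, 71
 96, 92, 96 170,169,184 174,182,203 105, 99, 88 208,205, 59
101, 94, 98 178,177,191 208,210,219 136,128,118 179,174, 46
123,120,129 185,186,199 221,222,231 171,168,169 107, 93, 39
t4
155,150,152  98, 82, 59 157,150, 46 201,210, 98  99,138,197
146,142,151 147,139,134 108, 94, 57 181,180, 49 184,198,125
 96, 92, 98 161,165,192 101,101,109 135,125, 48 204,210, 83
 95, 92, 94 166,167,183 112,131,184 104, 96, 68 205,212, 71
 95, 91, 96 176,173,189 152,166,197  97, 96, 86 209,208, 58
105, 99,101 194,193,207 205,208,220 119,113,108 176,170, 53
128,124,133 205,207,219 229,229,235 174,172,173 103, 87, 48
```

```bash
python3 -c "
from station import bot
print(bot.hand_in())"
```

```text
the job is handed in; nothing more can be done
None
```

I turned the cover counter-clockwise by about 168° with its opening wall gripped, until the opening lay over the blue compartment. I then tipped the cup with the red crank to about 2.1 rad, held it there briefly, and brought it back to its upright stop. The arm was clear of everything when I handed in, at about 17 s of robot time.

**Opening angle:** the measurements disagree by up to about 3°, leaving collar readings aside.
- The blue disc lies at about −70.9°.
- The gripped-wall pose and the crank put the opening at −70° to −72°.
- The outer collar corners in the last top picture put it at about −72.9°. The inner corners read −73° to −76°, but I gave those less weight.
- I took it as 1–2° off centre and left it there. Each side has about 6° to spare.

**Beads:** not all four could be fully seen.
- The cup is empty.
- Two beads are plainly visible in the blue compartment. A third shows partly beneath the collar wall.
- The fourth I infer only from a darker blue patch behind the inner collar wall that was not there before the pour.
- No stray bead showed in either camera picture.

**Cup and other things:** after I released the crank, it sat in the same place in the top picture as before the pour. The cup outline matched its earlier one in the side picture, taken while the crank was still gripped. The craft things' outlines in the top view matched the starting view to within a few pixels. The side-view network misplaced the marker, but the top view shows it in place.

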